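Fetch the gold enamel from behind the paint bottles and weigh it

ROBOT

A 6-joint arm with a two-finger parallel gripper is mounted at the origin on the work surface. World frame = base frame: x ahead of the robot, y to its left, z up, the work surface at z = 0. Lengths are in m, angles in degrees, forces in N, time in s.
With the tool pointing down it reaches from about 0.25 to 0.725 m from the base axis. Payload 9.7 kg.
Tool frame: the origin (TCP) lies midway between the tips of the shut fingers; the grasp point (between the pads) lies 19 mm behind it (bot.pinch_z is the distance from the TCP to the grasp point, in m); z points along the fingers, y is the line along which they close (so a half turn about z gives the same grasp; the last joint's range is limited). The gripper opens to 85 mm and grips with 20 to 120 N. Pads are 22 mm wide; open, the fingers measure 114 mm over their backs; the gripper's body (76 mm by 85 mm) begins 54 mm behind the grasp point. The pads swing forward as they close: fully open they stand 13 mm farther back than shut.
Start: joints at [70.703, 4.979, 10.078, 95.1, 0, 90], TCP at [0.182, 0.519, 0.231] pointing down, gripper open.
Joint ranges: [-179.16, 179.16], [-48.56, 103.87], [-65.8, 70.77], [-126.05, 130.52], [-82.76, 87.17], [-180, 180]. Speed limits (degrees/s): [127.2, 127.2, 147.25, 180, 180, 180].

INTERFACE

Orientations are given as [roll, pitch, yaw] about the fixed x, y, z axes, in that order (R = Rz(yaw) Ry(pitch) Rx(roll)).
In Python, from workcell import sensors, camera, camera_params, ticket, bot gives the robot as it stands.
- The arm moves only by the shell command python3 -m jog 'ROWS' [FORCE]. ROWS is JSON, a list that holds one entry, the list of rows, each a list of 5 numbers: the shift along the world's x, y, z in units of 50 mm (1.0 is 50 mm), then the turn about the world's z in units of 5 degrees (1.0 is 5 degrees), then the opening, from 0 (shut) to 1 (fully open). In form: [[[tx, ty, tz, yaw, grip], ...]]. A call has 1 to 8 rows; each row shifts and turns the commanded pose from where the row before left it; what a row does not reach is not made up. A row lasts 1/10 s, in which the tool goes at most 50 mm and 8.59 degrees, less where a joint would pass 70% of its speed; a pose out of reach is approached as far as the arm can. A call is refused whole if a number of a shift passes 1 or a number of a turn 1, either way. A call with a gripper value outside its range is refused whole. The fingers move at their own pace and stop on an object; FORCE is the grip in N (left out, the last holds). Time passes only in rows, so rows that do not move let the fingers close. It gives the time, the measured TCP pose, the force, the opening and the grip force at its end, in the units of the state.
- sensors.get_obs(): the state, without advancing time (a new reading comes with each control period).
- camera(name): name is "scene" or "top"; returns the picture (480x640x3 uint8, blue, green, red); there is no depth.
- camera_params(name): a dict with "fx", "fy", "cx", "cy" (pixels), "T" (4x4, takes a point from camera to world coordinates). Camera axes: x right, y down, z forward; pixel columns grow to the right and rows downward; lengths in m; the calibration is good to about 2 mm. A picture is of the moment at which its call begins. camera_params takes no time and is no camera call.
- ticket.job_done(): hands the job in; it is judged then, once.
The state is a dict: "time": time; "q": joint angles; "qd": joint speeds; "joint_efforts": joint torques, N m; "ee_pos": TCP position; "tcp_rot": TCP orientation; "wrist_force": force on the tool from outside, world axes, zero at the start; "torque": the same for the moment, N m; "opening": finger opening in m; "grasp_force": force on a finger pad.
Only numpy, scipy, OpenCV 4.12 (cv2) and the standard library are available. Lean on these libraries where they do the work, as an engineer would, in place of code of your own. Each camera call takes 0.05 s, during which the arm holds its last target. There are 200 camera calls.

TASK

The small gold-lidded tin at the back of the plywood stock tray is hemmed in by three paint bottles: first stand all three bottles upright in the black drip tray, leaving the gold tin where it is meanwhile. Then set the gold tin down gently in the middle of the scale's pan, and only after that put the bottles back in the stock tray, each upright on the white round spot on the card of its own colour. Do not push or tip the big white tin that stands in the drip tray.

Things in the scene. Friction and masses are not known exactly. Their poses are not given: they have to be found in the camera images.
- bottle_red: red plastic paint bottle with red cap and white label, about 0.24 kg: round body 50 mm in diameter, straight up to 104 mm, short shoulder, cap 33 mm in diameter from 113 mm to the top at 140 mm. Origin: centre of its underside, z up its axis. Starts upright in the plywood stock tray on any one of the three cards
- bottle_blue: blue plastic paint bottle with blue cap and white label, about 0.24 kg: round body 50 mm in diameter, straight up to 104 mm, short shoulder, cap 33 mm in diameter from 113 mm to the top at 140 mm. Origin: centre of its underside, z up its axis. Starts upright in the plywood stock tray on any one of the three cards
- bottle_yellow: yellow plastic paint bottle with yellow cap and white label, about 0.24 kg: round body 50 mm in diameter, straight up to 104 mm, short shoulder, cap 33 mm in diameter from 113 mm to the top at 140 mm. Origin: centre of its underside, z up its axis. Starts upright in the plywood stock tray on any one of the three cards
- gold_tin: small steel tin with brass-gold lid and band, 56 mm in diameter, 58 mm high, about 0.2 kg. Origin: centre of its underside. Starts upright on the stock tray's floor (12 mm above the bench), bottles 66 mm to its left, right and front, and 7 mm behind it the tray's back board, its top 52 mm above the bench: pinch the tin across the tray (cards' y), free once the bottles are gone
- card_red: red card glued flat to the stock tray's floor, 76 mm (x) by 58 mm (y), under 1 mm thick, with a white round spot of 52 mm diameter: the red bottle's place. Origin: centre of that spot, on the tray's floor, 12 mm above the bench, 10 mm behind the card's middle (more red shows in front of the bottle). x to the tray's raised back, y to its left
- card_blue: blue card glued flat to the stock tray's floor, 76 mm (x) by 58 mm (y), under 1 mm thick, with a white round spot of 52 mm diameter: the blue bottle's place. Origin: centre of that spot, on the tray's floor, 12 mm above the bench, 10 mm behind the card's middle (more blue shows in front of the bottle). x to the tray's raised back, y to its left
- card_yellow: yellow card glued flat to the stock tray's floor, 76 mm (x) by 58 mm (y), under 1 mm thick, with a white round spot of 52 mm diameter: the yellow bottle's place. Origin: centre of that spot, on the tray's floor, 12 mm above the bench, 10 mm behind the card's middle (more yellow shows in front of the bottle). x to the tray's raised back, y to its left
- drip_tray: black plastic tray, fixed left or right of the stock tray: 200 mm (x) by 230 mm (y), walls 4 mm thick, 22 mm high, floor 4 mm thick. Origin: centre of its underside, x away from the robot. The white tin stands in its far half (+x); the near half takes three bottles in a row along y, 78 mm apart, 45 mm nearer than the origin
- scale: grey bench scale with a square steel pan, fixed on the other side of the stock tray. Origin: on the bench right under the middle of the pan; pan 135 mm (x) by 145 mm (y), rigid, its top 42 mm above the origin. Display and keys lie on the robot's side (-x), lower than the pan
- white_tin: big white paint tin, 72 mm diameter, 70 mm high, 0.45 kg, loose in the far half of the drip tray; not to be moved. Origin: centre of its underside
Not all that is in view belongs to the job. What is shaped like the bottle_blue but turquoise is not meant. What is shaped like the gold_tin but turquoise is not meant.

How it is judged (in metres and radians):
On the way, in this order (a step that is already met when the one before it is completed fails the run):
1. all three bottles stand upright in the drip tray while the gold tin is still in its place in the stock tray (x of bottle_red in the frame of drip_tray between -0.09 and 0.09 m and y of bottle_red in the frame of drip_tray between -0.105 and 0.105 m and z of each of bottle_red, bottle_blue, bottle_yellow in the frame of drip_tray below 0.012 m and angle between each of bottle_red, bottle_blue, bottle_yellow's own z axis and vertical below 0.15 rad and x of bottle_blue in the frame of drip_tray between -0.09 and 0.09 m and y of bottle_blue in the frame of drip_tray between -0.105 and 0.105 m and x of bottle_yellow in the frame of drip_tray between -0.09 and 0.09 m and y of bottle_yellow in the frame of drip_tray between -0.105 and 0.105 m and distance of gold_tin from where it was at the start of the episode below 0.03 m), for 0.2 s.
2. the gold tin stands in the middle of the scale's pan, let go, while the bottles are still in the drip tray (x of bottle_red in the frame of drip_tray between -0.09 and 0.09 m and y of bottle_red in the frame of drip_tray between -0.105 and 0.105 m and z of each of bottle_red, bottle_blue, bottle_yellow in the frame of drip_tray below 0.012 m and angle between each of bottle_red, bottle_blue, bottle_yellow's own z axis and vertical below 0.15 rad and x of bottle_blue in the frame of drip_tray between -0.09 and 0.09 m and y of bottle_blue in the frame of drip_tray between -0.105 and 0.105 m and x of bottle_yellow in the frame of drip_tray between -0.09 and 0.09 m and y of bottle_yellow in the frame of drip_tray between -0.105 and 0.105 m and horizontal distance between gold_tin and scale below 0.015 m and z of gold_tin in the frame of scale between 0.036 and 0.048 m and angle between gold_tin's own z axis and vertical below 0.1 rad and contact force between gold_tin and the fingers below 0.1 N), for 0.2 s.
At the end, for the whole second after the job is handed in: The gold tin stands upright on the scale's pan within 15 mm of its middle; each bottle stands upright on the stock tray's floor centred within 12 mm on the white spot of the card of its own colour; all four are released and at rest; the white tin is upright and within 20 mm of where it started (horizontal distance between gold_tin and scale below 0.015 m and z of gold_tin in the frame of scale between 0.036 and 0.048 m and angle between each of gold_tin, bottle_red, bottle_blue, bottle_yellow, white_tin's own z axis and vertical below 0.1 rad and linear speed of each of gold_tin, bottle_red, bottle_blue, bottle_yellow below 0.02 m/s and angular speed of each of gold_tin, bottle_red, bottle_blue, bottle_yellow below 0.2 rad/s and contact force between each of gold_tin, bottle_red, bottle_blue, bottle_yellow and the fingers below 0.1 N and horizontal distance between bottle_red and card_red below 0.012 m and z of bottle_red in the frame of card_red between -0.006 and 0.006 m and horizontal distance between bottle_blue and card_blue below 0.012 m and z of bottle_blue in the frame of card_blue between -0.006 and 0.006 m and horizontal distance between bottle_yellow and card_yellow below 0.012 m and z of bottle_yellow in the frame of card_yellow between -0.006 and 0.006 m and distance of white_tin from where it was at the start of the episode below 0.02 m); the robot touches nothing.
It fails at once if the white tin is pushed more than 20 mm or tipped (distance of white_tin from where it was at the start of the episode above 0.02 m or angle between white_tin's own z axis and vertical above 0.35 rad).
It fails at once if a bottle or the gold tin is tipped over (angle between any of bottle_red, bottle_blue, bottle_yellow, gold_tin's own z axis and vertical above 0.8 rad).
It fails at once if the gold tin is banged or pressed down on the scale with more than 60 N (contact force between gold_tin and scale above 60 N).
It also fails if it takes over 149 s, if anything falls off the work surface, if the arm or the gripper's body presses on something with over 40 N, if the wrist force passes 120 N, or if a joint passes its speed limit or range.

## Working session

There is one attempt and no reset: what is moved stays moved. The work goes in short steps, Python scripts to look and compute and a shell command to move; the robot and the scene stay as the last step left them, time stands still between calls to the robot, and variables do not carry over. Pictures are saved under pics/ and viewed, at most 14 in all, crops included, and the job is handed in when it is done.

```bash
mkdir -p pics; ls
python3 - <<'E'
from workcell import sensors, camera, camera_params
import cv2, numpy as np
o=sensors.get_obs(); print(o)
for n in("scene","top"):
    cv2.imwrite(f"pics/{n}0.png",camera(n)); p=camera_params(n); print(n,{k:np.round(v,3).tolist() for k,v in p.items()})
E
```

```text
pics
{'time': 0.0, 'q': array([7.07023738e+01, 5.01211415e+00, 1.00374232e+01, 9.51001648e+01,
       1.13620109e-03, 8.99996159e+01]), 'qd': array([ 0.0958975 ,  0.01127625,  0.0015449 , -0.04544562, -0.00869682,
       -0.0790233 ]), 'joint_efforts': array([-4.70951636e-04, -5.20390606e+01,  4.64803219e+01,  1.63072301e-02,
        2.56154999e-05, -3.57394200e-06]), 'ee_pos': array([0.18168513, 0.5188973 , 0.23059993]), 'tcp_rot': array([-1.79925144e+02, -1.13670191e-03,  1.60702756e+02]), 'wrist_force': array([ 0.01754416,  0.79942843, -0.0927895 ]), 'torque': array([ 0.02716595, -0.00395686,  0.0022476 ]), 'grasp_force': 0.0, 'opening': 0.08563009409917016}
scene {'fx': 534.993, 'fy': 534.993, 'cx': 320.332, 'cy': 236.576, 'T': [[-0.703, 0.458, -0.545, 1.135], [0.712, 0.459, -0.532, 0.511], [0.007, -0.761, -0.649, 0.673], [0.0, 0.0, 0.0, 1.0]]}
top {'fx': 436.765, 'fy': 436.765, 'cx': 314.213, 'cy': 242.664, 'T': [[0.011, -0.98, 0.197, 0.484], [-0.999, -0.017, -0.029, -0.017], [0.031, -0.197, -0.98, 0.809], [0.0, 0.0, 0.0, 1.0]]}
```

View pics/scene0.png

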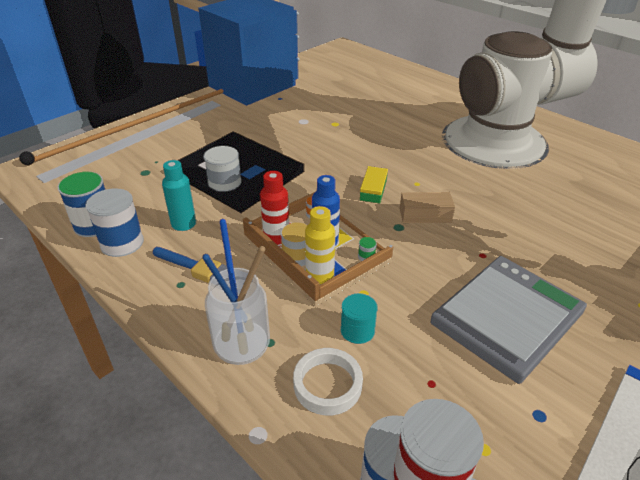

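View pics/top0.png

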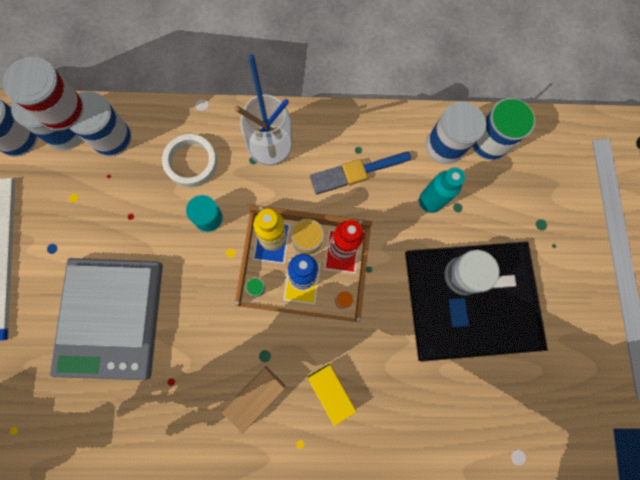

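The top view shows the following:
- **Stock tray:** yellow bottle at (268,222) on the blue card (left), blue at (302,268) on the yellow card (front), red at (346,236) on the red card (right). The gold tin is at (307,236).
- **Other places:** the scale is at (108,310), the drip tray at (477,300), and the white tin at (472,272).
- **Lookalikes:** a turquoise bottle at (442,188) and a turquoise tin at (204,213). A green pot (256,287) and an orange disc (344,300) are also in the tray.

I choose the three bottles and the gold-lidded tin inside the plywood tray.

Run:
```python
import cv2, numpy as np
t=cv2.imread("pics/top0.png")[200:325,232:382]; s=cv2.imread("pics/scene0.png")[160:305,240:400]
a=cv2.resize(t,(400*150//150,400*125//150),interpolation=cv2.INTER_CUBIC); b=cv2.resize(s,(400,400*145//160),interpolation=cv2.INTER_CUBIC)
c=np.zeros((363,800,3),np.uint8); c[:a.shape[0],:400]=a; c[:b.shape[0],400:]=b; cv2.imwrite("pics/crop.png",c)
```

```text
(no output)
```

View pics/crop.png

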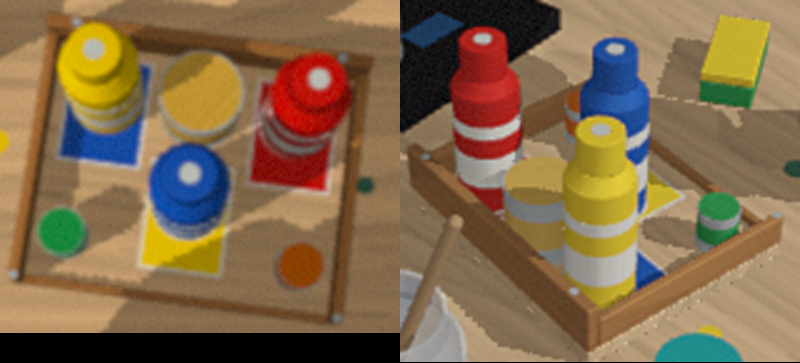

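The crop shows a pale dot on each cap centre. In the top view these are yellow (267,218), blue (303,265) and red (352,229). In the scene view they are red (273,176), blue (326,179) and yellow (320,212). The gold lid is at (308,236) in the top view.

```bash
cat > h.py <<'E'
import cv2, numpy as np
from workcell import sensors, camera, camera_params
P={n:camera_params(n) for n in("scene","top")}
def ray(n,uv):
    p=P[n]; d=p["T"][:3,:3]@np.array([(uv[0]-p["cx"])/p["fx"],(uv[1]-p["cy"])/p["fy"],1]); return p["T"][:3,3],d/np.linalg.norm(d)
def plane(n,uv,z):
    o,d=ray(n,uv); return o+d*(z-o[2])/d[2]
def tri(a,b):  # a in scene, b in top -> point, gap
    o1,d1=ray("scene",a); o2,d2=ray("top",b)
    s=np.linalg.lstsq(np.c_[d1,-d2],o2-o1,rcond=None)[0]; p,q=o1+s[0]*d1,o2+s[1]*d2
    return (p+q)/2,np.linalg.norm(p-q)
def proj(n,X):
    p=P[n]; c=p["T"][:3,:3].T@(np.asarray(X)-p["T"][:3,3]); return c[0]/c[2]*p["fx"]+p["cx"],c[1]/c[2]*p["fy"]+p["cy"]
def dot(im,uv,r=6,smax=110):  # pale dot on the cap: weighted centroid of unsaturated pixels
    u,v=map(round,uv); w=im[v-r:v+r+1,u-r:u+r+1].astype(float); m=w.min(2); m=np.clip(m-0.5*(m.max()+np.median(m)),0,None)
    y,x=np.mgrid[-r:r+1,-r:r+1]; return u+(m*x).sum()/m.sum(),v+(m*y).sum()/m.sum()
def mask(im,lo,hi,box):
    h=cv2.inRange(cv2.cvtColor(im,cv2.COLOR_BGR2HSV),lo,hi); m=np.zeros_like(h); x0,y0,x1,y1=box; m[y0:y1,x0:x1]=h[y0:y1,x0:x1]
    c,_=cv2.findContours(m,cv2.RETR_EXTERNAL,cv2.CHAIN_APPROX_NONE); return max(c,key=cv2.contourArea)
E
python3 - <<'E'
from h import *
s,t=cv2.imread("pics/scene0.png"),cv2.imread("pics/top0.png")
np.set_printoptions(precision=4,suppress=True)
for k,a,b in(("red",(273,176),(352,229)),("blue",(326,179),(303,265)),("yellow",(320,212),(267,218))):
    a,b=dot(s,a),dot(t,b); print(k,np.round(a,1),np.round(b,1),*tri(a,b))
# tray screws: top/scene
for a,b in(((250,223),(261,208)),((309,277),(261,208)),((390,246),(237,303)),((390,246),(358,319)),((309,277),(237,303))): pass
for uv in((261,208),(360,222),(237,303),(358,319)): d=dot(t,uv,4); print("screw",np.round(d,1),plane("top",d,.03),plane("top",d,.052))
g=mask(t,(15,60,90),(28,255,255),(292,218,324,250)); print("gold",cv2.minEnclosingCircle(g),cv2.fitEllipse(g),plane("top",cv2.fitEllipse(g)[0],.07))
for nm,im,box in(("top",t,(395,230,560,370)),("scene",s,(170,125,310,215))):
    c=cv2.convexHull(mask(im,(0,0,0),(180,255,50),box)); q=cv2.approxPolyDP(c,8,True)[:,0]; print("drip",nm,q.tolist(),[plane(nm,p,.022)[:2].round(4).tolist() for p in q])
for nm,im,box in(("top",t,(40,250,170,390)),("scene",s,(425,250,590,385))):
    c=cv2.convexHull(mask(im,(0,0,110),(180,45,255),box)); q=cv2.approxPolyDP(c,6,True)[:,0]; print("pan",nm,q.tolist(),[plane(nm,p,.042)[:2].round(4).tolist() for p in q])
E
```

```text
red [272.6 175. ] [351.3 229.1] [ 0.6384 -0.0926  0.1512] 0.0016002339825820187
blue [325.5 178.8] [302.7 264.5] [ 0.582  -0.0185  0.1517] 0.000810913597897843
yellow [319.9 211.5] [266.6 218. ] [0.6538 0.0388 0.1514] 0.00112785232353604
screw [260.4 207.8] [0.7047 0.0606 0.03  ] [0.6984 0.0584 0.052 ]
screw [360.2 221.1] [ 0.683  -0.1238  0.03  ] [ 0.6774 -0.1207  0.052 ]
screw [236.2 302.5] [0.5309 0.0969 0.03  ] [0.5296 0.0937 0.052 ]
screw [358.1 318.8] [ 0.5052 -0.1184  0.03  ] [ 0.5046 -0.1155  0.052 ]
gold ((307.5, 234.5), 21.22508430480957) ((307.00262451171875, 234.53402709960938), (32.700775146484375, 36.28447723388672), 100.72862243652344) [ 0.647  -0.0256  0.07  ]
drip top [[527, 242], [546, 349], [419, 359], [406, 252]] [[0.6508, -0.4375], [0.4565, -0.4551], [0.4371, -0.2264], [0.628, -0.2091]]
drip scene [[179, 160], [234, 132], [302, 171], [240, 212], [190, 184]] [[0.6244, -0.4342], [0.4579, -0.4468], [0.459, -0.2072], [0.6475, -0.1882], [0.6615, -0.3384]]
pan top [[150, 269], [142, 379], [96, 376], [55, 344], [67, 261]] [[0.5864, 0.2479], [0.4017, 0.2455], [0.4059, 0.3215], [0.457, 0.3951], [0.5983, 0.3923]]
pan scene [[501, 256], [586, 303], [521, 382], [434, 313]] [[0.4183, 0.2536], [0.4212, 0.4074], [0.6292, 0.4074], [0.6103, 0.2479]]
```

Heights and spacing check out: the caps stand at 151.5 mm (152 expected), the gold tin sits midway between red and yellow, and the tray yaw is about -6.7°. I'll move above blue and turn the tool to that yaw on the way.

```bash
R='[0.25,-0.34,0.03,-1,1]'; python3 -m jog '[[[0.25,-0.34,0.03,-1,1],[0.25,-0.34,0.03,-1,1],[0.25,-0.34,0.03,-1,1],[0.25,-0.34,0.03,-1,1],[0.25,-0.34,0.03,-1,1],[0.25,-0.34,0.03,-1,1],[0.25,-0.34,0.03,-1,1],[0.25,-0.34,0.03,-1,1]]]' 40
python3 -m jog '[[[0.25,-0.34,0.03,-1,1],[0.25,-0.34,0.03,-1,1],[0.25,-0.34,0.03,-1,1],[0.25,-0.34,0.03,-1,1],[0.25,-0.34,0.03,-1,1],[0.25,-0.34,0.03,-1,1],[0.25,-0.34,0.03,-1,1],[0.25,-0.34,0.03,-1,1]]]'
python3 -m jog '[[[0.25,-0.34,0.03,-1,1],[0.25,-0.34,0.03,-1,1],[0.25,-0.34,0.03,-1,1],[0.25,-0.34,0.03,-1,1],[0.25,-0.34,0.03,-1,1],[0.25,-0.34,0.03,-1,1],[0.25,-0.34,0.03,-1,1],[0.25,-0.34,0.03,-1,1]]]'
python3 -m jog '[[[0.25,-0.34,0.03,-1,1],[0.25,-0.34,0.03,-1,1],[0.25,-0.34,0.03,-1,1],[0.25,-0.34,0.03,-1,1],[0.25,-0.34,0.03,-1,1],[0.25,-0.34,0.03,-1,1],[0.25,-0.34,0.03,-1,1],[0.25,-0.34,0.03,-1,1]]]'
```

```text
time: 0.9
ee_pos: [0.2821, 0.3823, 0.2431]
tcp_rot: [-180.0, 0.0, 120.5]
wrist_force: [-0.0, -0.1, -0.6]
opening: 0.0853
grasp_force: 0.0
time: 1.7
ee_pos: [0.3821, 0.2463, 0.2551]
tcp_rot: [-180.0, 0.0, 80.5]
wrist_force: [0.6, 0.3, -0.2]
opening: 0.0852
grasp_force: 0.0
time: 2.5
ee_pos: [0.4821, 0.1103, 0.267]
tcp_rot: [-180.0, 0.0, 40.5]
wrist_force: [0.4, -0.4, -0.1]
opening: 0.0854
grasp_force: 0.0
time: 3.3
ee_pos: [0.5821, -0.0257, 0.2789]
tcp_rot: [-180.0, 0.0, 0.5]
wrist_force: [-0.8, 1.0, -0.1]
opening: 0.0852
grasp_force: 0.0
```

```bash
python3 -m jog '[[[0,0.14,0,-0.7,1],[0,0,0,-0.7,1],[0,0,-0.6,0,1],[0,0,-0.6,0,1],[0,0,-0.6,0,1],[0,0,-0.6,0,1],[0,0,-0.5,0,1],[0,0,-0.24,0,1]]]' 40
python3 -m jog '[[[0,0,0,0,0.2],[0,0,0,0,0],[0,0,0,0,0],[0,0,0,0,0],[0,0,0,0,0],[0,0,0,0,0],[0,0,0,0,0],[0,0,0,0,0]]]' 40
```

```text
time: 4.1
ee_pos: [0.5791, -0.0393, 0.1194]
tcp_rot: [-179.1, 0.2, -4.3]
wrist_force: [0.6, 0.3, -0.2]
opening: 0.0853
grasp_force: 0.0
time: 4.9
ee_pos: [0.5827, -0.0388, 0.1272]
tcp_rot: [-179.0, -0.5, -4.3]
wrist_force: [0.4, 2.9, 16.9]
opening: 0.033
grasp_force: 48.4
```

The pose is off by 20 mm in y. I'll look before going on.

Run:
```python
from h import *
o=sensors.get_obs(); print(o)
s,t=camera("scene"),camera("top"); cv2.imwrite("pics/s1.png",s); cv2.imwrite("pics/t1.png",t)
c=np.zeros((400,800,3),np.uint8); c[:,:400]=cv2.resize(t[180:340,220:380],(400,400)); c[:,400:]=cv2.resize(s[110:310,220:420],(400,400)); cv2.imwrite("pics/c1.png",c)
```

```text
{'time': 4.9, 'q': array([ -4.30710228,   8.3279782 ,   2.22870298,  83.44504661,
         1.0096413 , 179.94333215]), 'qd': array([ 0.02732026,  0.00955935,  0.05959115,  0.02091727, -0.0959228 ,
       -0.11484993]), 'joint_efforts': array([-1.88968755e+00, -4.66464794e+01,  3.86166358e+01, -2.20015794e-01,
       -1.14820898e+00, -2.45874333e-03]), 'ee_pos': array([ 0.58268775, -0.03884904,  0.12720032]), 'tcp_rot': array([-178.99080982,   -0.45667647,   -4.25044143]), 'wrist_force': array([ 0.35159957,  2.91129496, 16.865623  ]), 'torque': array([ 9.06703111e-01, -2.96072138e-02,  7.92522395e-04]), 'grasp_force': 48.36379985092208, 'opening': 0.03301256390005582}
```

View pics/c1.png

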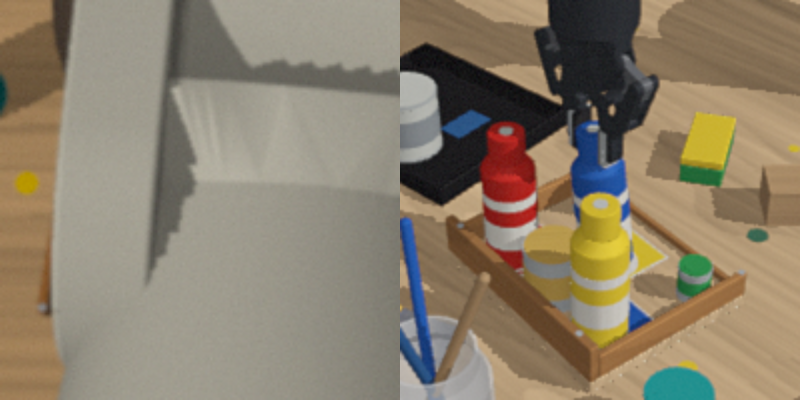

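Wrist joint 6 hit its 180° stop: yaw = q1 - q6 + 180, so yaw +173 (q6 ≈ 5) is the right choice. The bottle still looks upright. I'll release, rise, and turn back while moving aside for a clear view.

```bash
python3 -m jog '[[[0,0,0,0,1],[0,0,0,0,1],[0,0,0,0,1],[0,0,0,0,1],[0,0,0.5,0,1],[0,0,0.8,0,1],[0,0,1,0,1],[0,0,0.8,0,1]]]' 40
python3 -m jog '[[[-0.2,0.25,0,1,1],[-0.2,0.25,0,1,1],[-0.2,0.25,0,1,1],[-0.2,0.25,0,1,1],[-0.2,0.25,0,1,1],[-0.2,0.25,0,1,1],[-0.2,0.25,0,1,1],[-0.2,0.25,0,1,1]]]'
python3 -m jog '[[[-0.2,0.25,0,1,1],[-0.2,0.25,0,1,1],[-0.2,0.25,0,1,1],[-0.2,0.25,0,1,1],[-0.2,0.25,0,1,1],[-0.2,0.25,0,1,1],[-0.2,0.25,0,1,1],[-0.2,0.25,0,1,1]]]'
python3 - <<'E'
from h import *
s,t=camera("scene"),camera("top"); cv2.imwrite("pics/s2.png",s); cv2.imwrite("pics/t2.png",t)
c=np.zeros((480,640,3),np.uint8); c=t.copy(); c[330:,:200]=s[140:290,220:420]; cv2.imwrite("pics/c2.png",c)
for k,a,b in(("red",(273,176),(352,229)),("blue",(326,179),(303,265)),("yellow",(320,212),(267,218))):
    a,b=dot(s,a),dot(t,b); print(k,np.round(a,1),np.round(b,1),*tri(a,b))
E
```

```text
time: 5.8
ee_pos: [0.5801, -0.0395, 0.2798]
tcp_rot: [-179.1, -0.0, -4.3]
wrist_force: [2.5, 0.2, 1.0]
opening: 0.0857
grasp_force: 0.0
time: 6.6
ee_pos: [0.4998, 0.061, 0.2772]
tcp_rot: [-179.1, 0.0, 35.9]
wrist_force: [-1.3, -0.7, -0.4]
opening: 0.0855
grasp_force: 0.0
time: 7.4
ee_pos: [0.4198, 0.161, 0.2772]
tcp_rot: [-179.1, 0.0, 75.9]
wrist_force: [-0.1, -0.6, -0.1]
opening: 0.0858
grasp_force: 0.0
red [272.6 175. ] [351.3 229.1] [ 0.63844323 -0.09253788  0.15119165] 0.0016030872618298549
blue [324.1 177.9] [305.5 264.5] [ 0.58185683 -0.02250576  0.15173262] 0.0013483275791881012
yellow [319.9 211.5] [266.6 218. ] [0.65382197 0.03876572 0.15136416] 0.001142897550102259
```

View pics/c2.png

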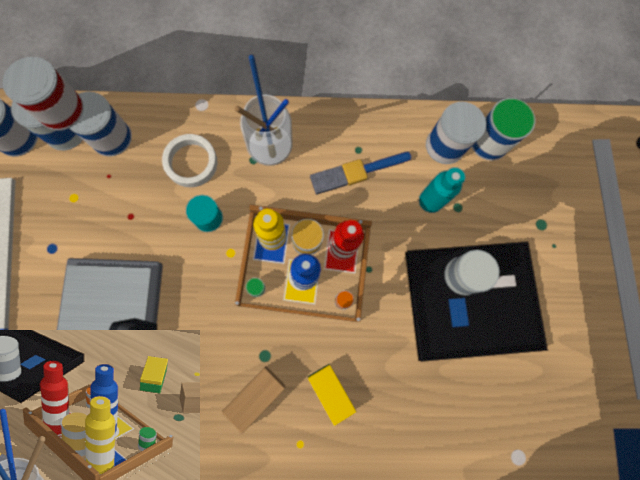

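Blue is upright and shifted by only 4 mm, to (0.582,-0.0225). Everything else is unchanged. I'll go back at the correct yaw.

```bash
python3 -m jog '[[[0.2,-0.23,0,1,1],[0.2,-0.23,0,1,1],[0.2,-0.23,0,1,1],[0.2,-0.23,0,1,1],[0.2,-0.23,0,1,1],[0.2,-0.23,0,1,1],[0.2,-0.23,0,1,1],[0.2,-0.23,0,1,1]]]'
python3 -m jog '[[[0.2,-0.23,0,1,1],[0.2,-0.23,0,1,1],[0.2,-0.23,0,1,1],[0.2,-0.23,0,1,1],[0.2,-0.23,0,1,1],[0.2,-0.23,0,1,1],[0.2,-0.23,0,1,1],[0.2,-0.23,0,1,1]]]'
python3 -m jog '[[[0.04,0,0,1,1],[0,0,0,1,1],[0,0,0,1,1],[0,0,0,0.5,1],[0,0,0,0,1]]]'
```

```text
time: 8.3
ee_pos: [0.501, 0.0675, 0.2771]
tcp_rot: [-179.1, 0.0, 115.8]
wrist_force: [0.4, -0.2, -0.4]
opening: 0.085
grasp_force: 0.0
time: 9.1
ee_pos: [0.5809, -0.0246, 0.277]
tcp_rot: [-179.1, -0.0, 155.8]
wrist_force: [-0.2, -0.4, -0.1]
opening: 0.0855
grasp_force: 0.0
time: 9.6
ee_pos: [0.5824, -0.0241, 0.277]
tcp_rot: [-179.1, -0.0, 173.1]
wrist_force: [0.5, 0.6, -0.2]
opening: 0.085
grasp_force: 0.0
```

```bash
python3 -m jog '[[[0,0.03,-0.6,0,1],[0,0,-0.7,0,1],[0,0,-0.7,0,1],[0,0,-0.6,0,1],[0,0,-0.3,0,1],[0,0,-0.18,0,1],[0,0,0,0,1]]]' 40
python3 -m jog '[[[0,0,0,0,0.2],[0,0,0,0,0],[0,0,0,0,0],[0,0,0,0,0],[0,0,0,0,0],[0,0,0,0,0],[0,0,0,0,0]]]' 40
```

```text
time: 10.3
ee_pos: [0.5822, -0.022, 0.123]
tcp_rot: [-179.1, -0.0, 173.2]
wrist_force: [0.1, -0.3, 0.0]
opening: 0.0857
grasp_force: 0.0
time: 11.0
ee_pos: [0.5827, -0.022, 0.1243]
tcp_rot: [-179.1, 0.1, 173.2]
wrist_force: [0.0, -1.1, 6.7]
opening: 0.0317
grasp_force: 46.0
```

```bash
python3 -m jog '[[[0,0,0.1,0,0],[0,0,0.5,0,0],[0,0,0.8,0,0],[0,0,0.8,0,0],[0,0,0.8,0,0],[0,0,0.4,0,0]]]'
python3 -m jog '[[[-0.08,-0.4,0,0,0],[-0.16,-0.8,0,0,0],[-0.16,-0.8,0,0,0],[-0.16,-0.8,0,0,0],[-0.16,-0.8,0,0,0],[-0.16,-0.8,0,0,0],[-0.16,-0.8,0,0,0],[-0.16,-0.8,0,0,0]]]'
python3 -m jog '[[[-0.16,-0.8,0,0,0],[-0.16,-0.8,0,0,0],[-0.12,-0.6,0,0,0],[0,0,-0.4,0,0],[0,0,-0.8,0,0],[0,0,-0.8,0,0],[0,0,-0.8,0,0],[0,0,-0.4,0,0]]]'
python3 -m jog '[[[0,0,-0.1,0,0],[0,0,-0.08,0,0],[0,0,0,0,0]]]'
```

```text
time: 11.6
ee_pos: [0.5824, -0.0217, 0.2968]
tcp_rot: [-179.1, 0.2, 173.2]
wrist_force: [1.0, -0.2, -2.4]
opening: 0.0319
grasp_force: 46.3
time: 12.4
ee_pos: [0.5216, -0.3233, 0.293]
tcp_rot: [-179.1, -0.0, 173.2]
wrist_force: [1.5, -0.4, -2.5]
opening: 0.032
grasp_force: 46.4
time: 13.2
ee_pos: [0.4998, -0.4304, 0.1321]
tcp_rot: [-179.2, -0.0, 173.2]
wrist_force: [-6.9, 24.8, 116.0]
opening: 0.0316
grasp_force: 83.2
time: 13.5
ee_pos: [0.5022, -0.4315, 0.1324]
tcp_rot: [-178.9, 0.5, 173.3]
wrist_force: [-3.8, 12.5, 41.0]
opening: 0.0322
grasp_force: 61.8
```

I overshot in y and the bottle is on the tray wall. I'll lift it, shift it and lower it gently.

```bash
python3 -m jog '[[[0,0,0.4,0,0],[0,0,0.4,0,0],[0.06,0.2,0,0,0],[0.06,0.2,0,0,0],[0,0,-0.2,0,0],[0,0,0,0,0]]]'
python3 - <<'E'
from h import *
t=camera("top");s=camera("scene"); cv2.imwrite("pics/t3.png",t); cv2.imwrite("pics/s3.png",s)
c=np.zeros((400,800,3),np.uint8); c[:,:400]=cv2.resize(t[200:400,380:580],(400,400)); c[:,400:]=cv2.resize(s[60:260,140:340],(400,400)); cv2.imwrite("pics/c3.png",c)
E
```

```text
time: 14.1
ee_pos: [0.5057, -0.4106, 0.151]
tcp_rot: [-179.2, -0.2, 173.3]
wrist_force: [-0.3, -0.5, -3.5]
opening: 0.0319
grasp_force: 54.3
```

View pics/c3.png

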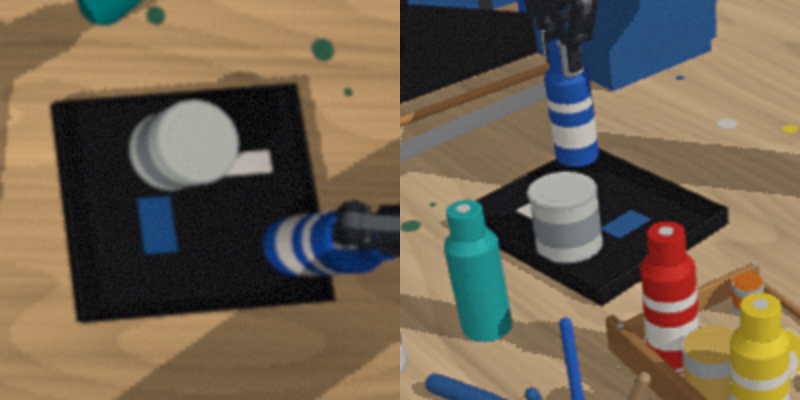

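The bottle hangs upright over the tray's near right corner, clear of the white tin. Lowering it.

```bash
python3 -m jog '[[[0,0,-0.3,0,0],[0,0,-0.2,0,0],[0,0,-0.1,0,0],[0,0,0,0,0]]]'
python3 -m jog '[[[0,0,-0.05,0,0],[0,0,0,0,0]]]'
python3 -m jog '[[[0,0,-0.05,0,0],[0,0,0,0,0]]]'
```

```text
time: 14.6
ee_pos: [0.5058, -0.4117, 0.1232]
tcp_rot: [-179.1, -0.1, 173.2]
wrist_force: [0.3, 0.7, -2.7]
opening: 0.0319
grasp_force: 54.4
time: 14.8
ee_pos: [0.5064, -0.412, 0.122]
tcp_rot: [-179.1, 0.0, 173.2]
wrist_force: [-0.3, 0.2, -2.6]
opening: 0.0317
grasp_force: 54.4
time: 15.0
ee_pos: [0.5063, -0.4119, 0.1192]
tcp_rot: [-179.1, 0.0, 173.2]
wrist_force: [0.1, -0.9, -3.0]
opening: 0.0318
grasp_force: 54.4
```

```bash
python3 -m jog '[[[0,0,-0.04,0,0],[0,0,0,0,0]]]'
python3 -m jog '[[[0,0,-0.03,0,0],[0,0,0,0,0]]]'
python3 -m jog '[[[0,0,-0.03,0,0],[0,0,0,0,0]]]'
```

```text
time: 15.2
ee_pos: [0.5063, -0.4118, 0.1171]
tcp_rot: [-179.1, -0.0, 173.2]
wrist_force: [0.2, 0.3, -3.9]
opening: 0.0318
grasp_force: 54.4
time: 15.4
ee_pos: [0.5064, -0.4119, 0.1159]
tcp_rot: [-179.1, 0.0, 173.2]
wrist_force: [-0.4, 0.1, -2.0]
opening: 0.0321
grasp_force: 54.4
time: 15.6
ee_pos: [0.5066, -0.4121, 0.1158]
tcp_rot: [-179.0, 0.1, 173.2]
wrist_force: [-2.3, 0.6, 5.2]
opening: 0.0319
grasp_force: 55.7
```

```bash
python3 -m jog '[[[0,0,0,0,0.7],[0,0,0,0,0.7],[0,0,0,0,1],[0,0,0,0,1],[0,0,0.6,0,1],[0,0,0.8,0,1],[0,0,0.8,0,1],[0,0,0.8,0,1]]]'
python3 -m jog '[[[0.29,0.71,0,0,1],[0.29,0.71,0,0,1],[0.29,0.71,0,0,1],[0.29,0.71,0,0,1],[0.29,0.71,0,0,1],[0.29,0.71,0,0,1],[0.29,0.71,0,0,1],[0.29,0.71,0,0,1]]]'
python3 -m jog '[[[0.29,0.71,0,0,1],[0,0,0,0,1]]]'
```

```text
time: 16.4
ee_pos: [0.5061, -0.4117, 0.2658]
tcp_rot: [-179.1, 0.0, 173.2]
wrist_force: [0.2, 0.3, -0.2]
opening: 0.0857
grasp_force: 0.0
time: 17.2
ee_pos: [0.6227, -0.1263, 0.2643]
tcp_rot: [-179.1, 0.0, 173.2]
wrist_force: [1.2, -0.4, 0.2]
opening: 0.0853
grasp_force: 0.0
time: 17.4
ee_pos: [0.638, -0.0882, 0.2636]
tcp_rot: [-179.1, -0.0, 173.5]
wrist_force: [0.2, -0.4, 0.4]
opening: 0.0854
grasp_force: 0.0
```

```bash
python3 -m jog '[[[0,-0.08,-0.4,0,1],[0,0,-0.7,0,1],[0,0,-0.7,0,1],[0,0,-0.6,0,1],[0,0,-0.3,0,1],[0,0,-0.06,0,1],[0,0,0,0,1]]]' 40
python3 -m jog '[[[0,0,0,0,0.2],[0,0,0,0,0],[0,0,0,0,0],[0,0,0,0,0],[0,0,0,0,0],[0,0,0,0,0]]]' 40
python3 -m jog '[[[0,0,0.1,0,0],[0,0,0.5,0,0],[0,0,0.8,0,0],[0,0,0.8,0,0],[0,0,0.8,0,0],[0,0,0.4,0,0],[0,0,0,0,0]]]'
```

```text
time: 18.1
ee_pos: [0.637, -0.0966, 0.1271]
tcp_rot: [-179.1, 0.0, 173.2]
wrist_force: [-0.3, -0.4, -0.0]
opening: 0.0852
grasp_force: 0.0
time: 18.7
ee_pos: [0.6372, -0.096, 0.1272]
tcp_rot: [-179.1, 0.1, 173.2]
wrist_force: [0.4, 2.9, 5.9]
opening: 0.0315
grasp_force: 39.6
time: 19.4
ee_pos: [0.6374, -0.0967, 0.2992]
tcp_rot: [-179.0, 0.3, 173.2]
wrist_force: [0.4, -0.3, -1.6]
opening: 0.0318
grasp_force: 40.0
```

```bash
python3 -m jog '[[[-0.2,-0.34,0,0,0],[-0.4,-0.68,0,0,0],[-0.4,-0.68,0,0,0],[-0.4,-0.68,0,0,0],[-0.4,-0.68,0,0,0],[-0.4,-0.68,0,0,0],[-0.4,-0.68,0,0,0],[-0.18,-0.37,0,0,0]]]'
python3 -m jog '[[[0,0,0,0,0],[0,0,-0.5,0,0],[0,0,-0.8,0,0],[0,0,-0.8,0,0],[0,0,-0.4,0,0],[0,0,0,0,0]]]'
```

```text
time: 20.2
ee_pos: [0.4948, -0.3385, 0.2941]
tcp_rot: [-179.1, -0.2, 173.1]
wrist_force: [0.0, -0.3, -1.8]
opening: 0.0317
grasp_force: 39.9
time: 20.8
ee_pos: [0.4957, -0.3342, 0.1661]
tcp_rot: [-179.3, -0.4, 173.2]
wrist_force: [-0.5, 0.4, -2.2]
opening: 0.0316
grasp_force: 40.1
```

```bash
python3 -m jog '[[[0,0,-0.4,0,0],[0,0,-0.3,0,0],[0,0,-0.1,0,0],[0,0,0,0,0]]]'
python3 -m jog '[[[0,0,-0.04,0,0],[0,0,-0.04,0,0],[0,0,0,0,0]]]'
```

```text
time: 21.2
ee_pos: [0.4975, -0.3356, 0.1308]
tcp_rot: [-179.1, -0.1, 173.2]
wrist_force: [0.2, 0.2, -2.2]
opening: 0.0318
grasp_force: 40.3
time: 21.5
ee_pos: [0.4979, -0.336, 0.1275]
tcp_rot: [-179.1, 0.0, 173.2]
wrist_force: [-0.0, -0.3, -2.4]
opening: 0.0315
grasp_force: 40.3
```

```bash
python3 -m jog '[[[0,0,-0.04,0,0],[0,0,-0.04,0,0],[0,0,-0.04,0,0],[0,0,0,0,0]]]'
python3 -m jog '[[[0,0,-0.04,0,0],[0,0,0,0,0]]]'
python3 -m jog '[[[0,0,-0.03,0,0],[0,0,0,0,0]]]'
```

```text
time: 21.9
ee_pos: [0.4976, -0.3358, 0.1209]
tcp_rot: [-179.1, -0.0, 173.2]
wrist_force: [0.4, -0.5, -2.0]
opening: 0.0318
grasp_force: 40.3
time: 22.1
ee_pos: [0.4978, -0.3358, 0.1193]
tcp_rot: [-179.1, 0.0, 173.2]
wrist_force: [0.4, -0.5, -2.2]
opening: 0.0318
grasp_force: 40.3
time: 22.3
ee_pos: [0.4983, -0.336, 0.1191]
tcp_rot: [-179.0, 0.1, 173.2]
wrist_force: [0.2, 1.7, 6.0]
opening: 0.0319
grasp_force: 40.9
```

```bash
python3 -m jog '[[[0,0,0,0,0.7],[0,0,0,0,0.7],[0,0,0,0,0.8],[0,0,0,0,0.8],[0,0,0.6,0,0.8],[0,0,0.8,0,1],[0,0,0.8,0,1],[0,0,0.8,0,1]]]'
python3 -m jog '[[[0.31,0.75,0,0,1],[0.31,0.75,0,0,1],[0.31,0.75,0,0,1],[0.31,0.75,0,0,1],[0.31,0.75,0,0,1],[0.31,0.75,0,0,1],[0.31,0.75,0,0,1],[0.31,0.75,0,0,1]]]'
python3 -m jog '[[[0.31,0.75,0,0,1],[0.31,0.75,0,0,1],[0,0,0,0,1],[0,0,0,0,1]]]'
```

```text
time: 23.1
ee_pos: [0.4975, -0.3357, 0.2693]
tcp_rot: [-179.1, 0.0, 173.2]
wrist_force: [0.3, -0.2, 0.8]
opening: 0.0856
grasp_force: 0.0
time: 23.9
ee_pos: [0.6222, -0.0343, 0.2678]
tcp_rot: [-179.1, 0.0, 173.2]
wrist_force: [0.9, -0.5, 0.8]
opening: 0.0854
grasp_force: 0.0
time: 24.3
ee_pos: [0.6529, 0.04, 0.2671]
tcp_rot: [-179.1, -0.0, 173.3]
wrist_force: [0.2, -0.0, 0.5]
opening: 0.0852
grasp_force: 0.0
```

```bash
python3 -m jog '[[[0.02,-0.02,-0.4,0,1],[0,0,-0.7,0,1],[0,0,-0.7,0,1],[0,0,-0.6,0,1],[0,0,-0.3,0,1],[0,0,-0.1,0,1],[0,0,0,0,1]]]' 40
python3 -m jog '[[[0,0,0,0,0.2],[0,0,0,0,0],[0,0,0,0,0],[0,0,0,0,0],[0,0,0,0,0],[0,0,0,0,0]]]' 40
python3 -m jog '[[[0,0,0.1,0,0],[0,0,0.5,0,0],[0,0,0.8,0,0],[0,0,0.8,0,0],[0,0,0.8,0,0],[0,0,0.4,0,0],[0,0,0,0,0],[0,0,0,0,0]]]'
```

```text
time: 25.0
ee_pos: [0.6538, 0.0375, 0.1284]
tcp_rot: [-179.1, 0.0, 173.2]
wrist_force: [-0.2, -0.0, -0.2]
opening: 0.0856
grasp_force: 0.0
time: 25.6
ee_pos: [0.6542, 0.0383, 0.1287]
tcp_rot: [-179.1, 0.1, 173.2]
wrist_force: [-0.4, 0.3, 6.0]
opening: 0.0317
grasp_force: 39.8
time: 26.4
ee_pos: [0.654, 0.0382, 0.2964]
tcp_rot: [-179.1, -0.1, 173.2]
wrist_force: [0.1, -0.2, -3.9]
opening: 0.0313
grasp_force: 40.5
```

```bash
python3 -m jog '[[[-0.13,-0.24,0,0,0],[-0.43,-0.78,0,0,0],[-0.43,-0.78,0,0,0],[-0.43,-0.78,0,0,0],[-0.43,-0.78,0,0,0],[-0.43,-0.78,0,0,0],[-0.43,-0.78,0,0,0],[-0.43,-0.78,0,0,0]]]'
python3 -m jog '[[[-0.13,-0.24,0,0,0],[0,0,0,0,0],[0,0,0,0,0],[0,0,-0.5,0,0],[0,0,-0.8,0,0],[0,0,-0.8,0,0],[0,0,-0.5,0,0],[0,0,0,0,0]]]'
python3 -m jog '[[[0,0,-0.4,0,0],[0,0,-0.2,0,0],[0,0,0,0,0],[0,0,0,0,0]]]'
```

```text
time: 27.2
ee_pos: [0.4944, -0.2484, 0.296]
tcp_rot: [-179.1, -0.1, 173.2]
wrist_force: [-0.1, 0.6, -2.8]
opening: 0.0317
grasp_force: 40.5
time: 28.0
ee_pos: [0.489, -0.2567, 0.1633]
tcp_rot: [-179.2, -0.4, 173.3]
wrist_force: [-0.2, -0.1, -3.0]
opening: 0.0318
grasp_force: 40.6
time: 28.4
ee_pos: [0.4907, -0.2587, 0.1389]
tcp_rot: [-179.1, 0.1, 173.3]
wrist_force: [-0.0, -0.1, -2.6]
opening: 0.0317
grasp_force: 40.8
```

```bash
python3 -m jog '[[[0,0,-0.1,0,0],[0,0,-0.1,0,0],[0,0,-0.1,0,0],[0,0,0,0,0]]]'
python3 -m jog '[[[0,0,-0.04,0,0],[0,0,0,0,0]]]'
python3 -m jog '[[[0,0,-0.04,0,0],[0,0,0,0,0]]]'
```

```text
time: 28.8
ee_pos: [0.4899, -0.2587, 0.1219]
tcp_rot: [-179.1, -0.1, 173.2]
wrist_force: [-0.0, 0.5, -2.8]
opening: 0.0317
grasp_force: 40.8
time: 29.0
ee_pos: [0.4904, -0.2589, 0.1209]
tcp_rot: [-179.1, 0.0, 173.2]
wrist_force: [-0.2, -0.6, -1.5]
opening: 0.0318
grasp_force: 40.8
time: 29.2
ee_pos: [0.4909, -0.2592, 0.1207]
tcp_rot: [-179.0, 0.2, 173.2]
wrist_force: [-2.5, 0.1, 8.8]
opening: 0.0315
grasp_force: 42.0
```

```bash
python3 -m jog '[[[0,0,0,0,0.7],[0,0,0,0,0.7],[0,0,0,0,0.8],[0,0,0,0,0.8],[0,0,0.6,0,0.8],[0,0,0.8,0,1],[0,0,0.8,0,1],[0,0,0.8,0,1]]]'
python3 -m jog '[[[-0.5,0,0,0,1],[-0.8,0,0,0,1],[-0.8,0,0,0,1],[-0.4,0,0,0,1],[0,0,0,0,1]]]'
python3 - <<'E'
from h import *
s,t=camera("scene"),camera("top"); cv2.imwrite("pics/s4.png",s); cv2.imwrite("pics/t4.png",t)
c=t.copy(); c[330:,:200]=s[140:290,220:420]; c[:190,440:]=s[90:280,160:360]; cv2.imwrite("pics/c4.png",c)
E
```

```text
time: 30.0
ee_pos: [0.4901, -0.2587, 0.2702]
tcp_rot: [-179.1, 0.0, 173.2]
wrist_force: [1.3, -0.5, 0.3]
opening: 0.0853
grasp_force: 0.0
time: 30.5
ee_pos: [0.3635, -0.2589, 0.2697]
tcp_rot: [-179.0, 0.1, 173.1]
wrist_force: [0.9, 0.4, -1.0]
opening: 0.0853
grasp_force: 0.0
```

View pics/c4.png

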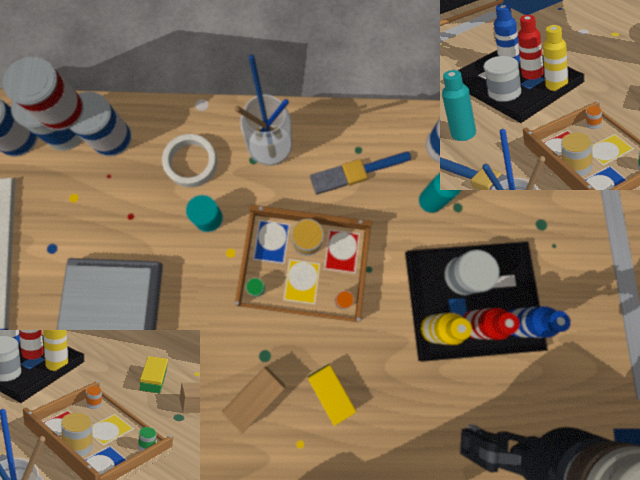

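Run:
```python
import cv2,numpy as np
s,t=cv2.imread("pics/s4.png"),cv2.imread("pics/t4.png")
c=np.zeros((600,800,3),np.uint8); c[:,:400]=cv2.resize(t[250:400,40:170],(400,600))[:600]; c[:400,400:]=cv2.resize(s[240:400,425:590],(400,400)); cv2.imwrite("pics/scale.png",c)
```

View pics/scale.png

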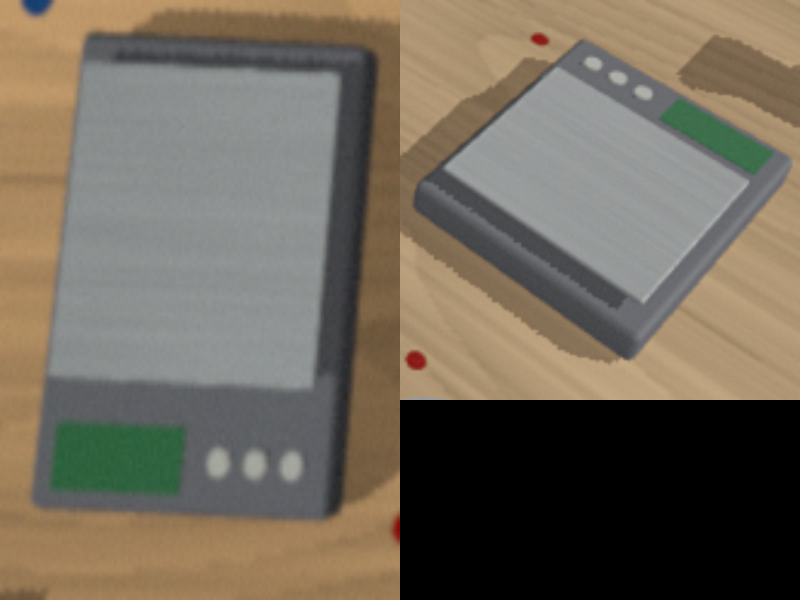

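The three bottles stand upright in the drip tray at about (447,327), (495,323) and (548,321). The gold tin is untouched at (307,236), and the white spots show at (272,236), (302,275) and (343,245). Pan corners in the top view are (67,266), (150.5,268), (143,347) and (56,344.5). In the scene view they are (525,361), (444,307), (490,267) and (569,313).

Run:
```python
from h import *
np.set_printoptions(precision=4,suppress=True)
s,t=cv2.imread("pics/s4.png"),cv2.imread("pics/t4.png")
L=[tri(a,b) for a,b in(((490.2,266.8),(142.7,347)),((569.4,313.2),(55.6,344.5)),((524.8,360.8),(67,265.8)),((443.6,306.8),(150.5,268)))]
for p,g in L: print(p,g)
C=[p for p,_ in L]; print("pan",np.mean(C,0),[np.linalg.norm(C[i]-C[i-1]) for i in range(4)])
for k,b,a in(("blue",(272,236),None),("yellow",(302,275),None),("red",(343,245),None)):
    c=mask(t,(0,0,170),(180,60,255),(int(b[0])-16,b[1]-16,b[0]+17,b[1]+17)); e=cv2.fitEllipse(cv2.convexHull(c)); X=plane("top",e[0],.012)
    q=[int(v) for v in proj("scene",X)]; c2=mask(s,(0,0,150),(180,70,255),(q[0]-20,q[1]-14,q[0]+21,q[1]+15)); e2=cv2.fitEllipse(cv2.convexHull(c2))
    print(k,e,X,"scene",q,np.round(e2[0],1),*tri(e2[0],e[0]))
g=mask(t,(15,60,90),(28,255,255),(290,217,326,253)); e=cv2.fitEllipse(g)
q=[int(v) for v in proj("scene",plane("top",e[0],.07))]
g2=mask(s,(15,60,120),(28,255,255),(q[0]-22,q[1]-13,q[0]+22,q[1]+14)); e2=cv2.fitEllipse(cv2.convexHull(g2)); print("gold",e,q,e2,plane("top",e[0],.07),*tri(e2[0],e[0]))
```

```text
[0.4525 0.2518 0.0375] 0.00320960965891791
[0.4558 0.3971 0.037 ] 0.0008715967088289996
[0.5902 0.3929 0.039 ] 1.5499337241322364e-05
[0.5878 0.2491 0.0396] 0.0026765808520908827
pan [0.5216 0.3227 0.0383] [np.float64(0.13535722002439937), np.float64(0.14531308801262666), np.float64(0.13453733794919207), np.float64(0.14380472818827)]
blue ((273.4838562011719, 235.28448486328125), (22.572111129760742, 29.586477279663086), 6.967874526977539) [0.6572 0.0361 0.012 ] scene [316, 274] [319.2 270.5] [0.6543 0.0369 0.0202] 0.0034759594185864552
yellow ((302.3366394042969, 275.4610900878906), (26.944501876831055, 28.08868980407715), 3.520458221435547) [ 0.5828 -0.0189  0.012 ] scene [323, 240] [320.3 241. ] [ 0.5853 -0.0213  0.0097] 0.006517636452767177
red ((343.2149658203125, 247.03953552246094), (22.286884307861328, 27.821853637695312), 63.651424407958984) [ 0.6372 -0.0941  0.012 ] scene [275, 235] [274.7 234.1] [ 0.6376 -0.0948  0.0143] 0.002520670556608694
gold ((306.4543762207031, 235.70480346679688), (37.36034393310547, 42.166622161865234), 124.99003601074219) [297, 230] ((295.98394775390625, 226.6435089111328), (28.548603057861328, 47.536529541015625), 93.36907196044922) [ 0.6449 -0.0247  0.07  ] [ 0.6446 -0.0258  0.0768] 0.0032606046413504778
```

Pan corners triangulate to a 135 × 144.5 mm pan, centre (0.5216, 0.3227). The spots agree with the bottles' original positions. Now the gold tin.

```bash
python3 -m jog '[[[0.7,0.58,0,0,1],[0.7,0.58,0,0,1],[0.7,0.58,0,0,1],[0.7,0.58,0,0,1],[0.7,0.58,0,0,1],[0.7,0.58,0,0,1],[0.7,0.58,0,0,1],[0.7,0.58,0,0,1]]]'
python3 -m jog '[[[0.04,0.02,0,0,1],[0,0,0,0,1],[0,0,-0.6,0,1],[0,0,-0.8,0,1],[0,0,-0.8,0,1],[0,0,-0.4,0,1],[0,0,0,0,1],[0,0,0,0,1]]]'
```

```text
time: 31.4
ee_pos: [0.6474, -0.0245, 0.2676]
tcp_rot: [-179.1, -0.0, 173.3]
wrist_force: [0.1, -0.7, 0.6]
opening: 0.0855
grasp_force: 0.0
time: 32.2
ee_pos: [0.6471, -0.0264, 0.1402]
tcp_rot: [-179.1, 0.1, 173.2]
wrist_force: [-0.2, 0.3, 0.6]
opening: 0.0858
grasp_force: 0.0
```

```bash
python3 -m jog '[[[0,0,-0.4,0,1],[0,0,-0.5,0,1],[0,0,-0.5,0,1],[0,0,-0.4,0,1],[0,0,-0.2,0,1],[0,0,-0.15,0,1],[0,0,0,0,1]]]'
python3 -m jog '[[[0,0,0,0,0.6],[0,0,0,0,0.4],[0,0,0,0,0.3],[0,0,0,0,0.2],[0,0,0,0,0.2],[0,0,0,0,0.2]]]' 40
```

```text
time: 32.9
ee_pos: [0.6476, -0.026, 0.0318]
tcp_rot: [-179.1, 0.0, 173.2]
wrist_force: [-0.1, -0.1, 0.3]
opening: 0.0855
grasp_force: 0.0
time: 33.5
ee_pos: [0.648, -0.0258, 0.0328]
tcp_rot: [-179.1, 0.1, 173.2]
wrist_force: [-0.5, 0.4, 6.2]
opening: 0.0539
grasp_force: 42.4
```

```bash
python3 -m jog '[[[0,0,0.1,0,0.2],[0,0,0.5,0,0.2],[0,0,0.8,0,0.2],[0,0,0.8,0,0.2],[0,0,0.4,0,0.2],[0,0,0,0,0.2]]]'
python3 -m jog '[[[-0.14,0.38,0,0,0.2],[-0.28,0.77,0,0,0.2],[-0.28,0.77,0,0,0.2],[-0.28,0.77,0,0,0.2],[-0.28,0.77,0,0,0.2],[-0.28,0.77,0,0,0.2],[-0.28,0.77,0,0,0.2],[-0.28,0.77,0,0,0.2]]]'
python3 -m jog '[[[-0.28,0.77,0,0,0.2],[-0.14,0.43,0,0,0.2],[0,0,0,0,0.2],[0,0,0,0,0.2],[0,0,0,0,0.2]]]'
```

```text
time: 34.1
ee_pos: [0.6486, -0.0259, 0.1651]
tcp_rot: [-179.1, 0.3, 173.2]
wrist_force: [-0.4, 0.3, -3.0]
opening: 0.0532
grasp_force: 42.9
time: 34.9
ee_pos: [0.5401, 0.2643, 0.1589]
tcp_rot: [-179.0, -0.1, 173.2]
wrist_force: [0.3, 0.1, -1.1]
opening: 0.0534
grasp_force: 42.9
time: 35.4
ee_pos: [0.521, 0.3219, 0.1602]
tcp_rot: [-179.0, -0.1, 173.2]
wrist_force: [-0.4, -0.3, -2.2]
opening: 0.0531
grasp_force: 42.8
```

```bash
python3 -m jog '[[[0,0.02,-0.3,0,0.2],[0,0,-0.5,0,0.2],[0,0,-0.5,0,0.2],[0,0,-0.3,0,0.2],[0,0,-0.16,0,0.2],[0,0,0,0,0.2],[0,0,0,0,0.2]]]'
python3 -m jog '[[[0,0,-0.05,0,0.2],[0,0,0,0,0.2]]]'
python3 -m jog '[[[0,0,-0.03,0,0.2],[0,0,0,0,0.2]]]'
```

```text
time: 36.1
ee_pos: [0.5217, 0.3237, 0.0741]
tcp_rot: [-179.1, 0.1, 173.2]
wrist_force: [-0.0, 0.2, -3.1]
opening: 0.0534
grasp_force: 42.9
time: 36.3
ee_pos: [0.5216, 0.3238, 0.0714]
tcp_rot: [-179.1, 0.1, 173.2]
wrist_force: [-0.4, 0.1, -2.2]
opening: 0.0534
grasp_force: 42.9
time: 36.5
ee_pos: [0.5213, 0.3237, 0.0694]
tcp_rot: [-179.1, 0.0, 173.2]
wrist_force: [0.0, -0.4, -2.2]
opening: 0.0533
grasp_force: 42.9
```

```bash
python3 -m jog '[[[0,0,-0.05,0,0.2],[0,0,-0.04,0,0.2],[0,0,0,0,0.2]]]'
python3 -m jog '[[[0,0,-0.02,0,0.2],[0,0,0,0,0.2]]]'
python3 -m jog '[[[0,0,-0.02,0,0.2],[0,0,0,0,0.2]]]'
```

```text
time: 36.8
ee_pos: [0.5211, 0.3235, 0.0643]
tcp_rot: [-179.1, -0.0, 173.2]
wrist_force: [-0.4, 0.4, -2.1]
opening: 0.0535
grasp_force: 42.9
time: 37.0
ee_pos: [0.5212, 0.3236, 0.0636]
tcp_rot: [-179.1, 0.0, 173.2]
wrist_force: [-0.7, 0.0, -1.5]
opening: 0.0538
grasp_force: 42.9
time: 37.2
ee_pos: [0.5214, 0.3237, 0.0629]
tcp_rot: [-179.1, 0.0, 173.2]
wrist_force: [0.2, -0.2, -1.8]
opening: 0.0533
grasp_force: 43.0
```

```bash
python3 -m jog '[[[0,0,-0.02,0,0.2],[0,0,0,0,0.2]]]'
python3 -m jog '[[[0,0,-0.01,0,0.2],[0,0,0,0,0.2]]]'
```

```text
time: 37.4
ee_pos: [0.5214, 0.3237, 0.0628]
tcp_rot: [-179.1, 0.1, 173.2]
wrist_force: [-2.5, -2.5, 5.3]
opening: 0.0536
grasp_force: 43.7
time: 37.6
ee_pos: [0.5214, 0.3237, 0.0628]
tcp_rot: [-179.1, 0.1, 173.2]
wrist_force: [-3.9, -2.3, 9.1]
opening: 0.0533
grasp_force: 44.1
```

Contact is soft, so I'll release, rise, and move aside to check.

```bash
python3 -m jog '[[[0,0,0,0,0.8],[0,0,0,0,1],[0,0,0,0,1],[0,0,0,0,1],[0,0,0.3,0,1],[0,0,0.8,0,1],[0,0,0.8,0,1],[0,0,0.8,0,1]]]'
python3 -m jog '[[[-0.15,-0.75,0.2,0,1],[-0.15,-0.75,0.2,0,1],[-0.15,-0.75,0.2,0,1],[-0.15,-0.75,0.2,0,1],[-0.15,-0.75,0.2,0,1],[-0.15,-0.75,0.2,0,1],[0,-0.75,0.2,0,1],[0,-0.75,0.2,0,1]]]'
python3 - <<'E'
from h import *
np.set_printoptions(precision=4,suppress=True)
s,t=camera("scene"),camera("top"); cv2.imwrite("pics/s5.png",s); cv2.imwrite("pics/t5.png",t)
g=mask(t,(15,60,90),(28,255,255),(70,265,145,350)); e=cv2.minEnclosingCircle(g)
g2=mask(s,(15,60,90),(28,255,255),(440,250,570,360)); print(e,plane("top",e[0],.1),cv2.boundingRect(g2))
c=np.zeros((400,800,3),np.uint8); c[:,:400]=cv2.resize(t[220:400,30:210],(400,400)); c[:,400:]=cv2.resize(s[230:410,420:600],(400,400)); cv2.imwrite("pics/c5.png",c)
print("expect at",proj("top",(.5216,.3227,.1)),proj("top",(.5216,.3227,.042)))
E
```

```text
time: 38.4
ee_pos: [0.5211, 0.3235, 0.199]
tcp_rot: [-179.1, 0.0, 173.2]
wrist_force: [0.4, 0.4, -0.2]
opening: 0.0854
grasp_force: 0.0
time: 39.2
ee_pos: [0.4757, 0.0222, 0.2782]
tcp_rot: [-179.1, 0.1, 173.2]
wrist_force: [0.7, 1.0, 0.2]
opening: 0.085
grasp_force: 0.0Traceback (most recent call last):
  File "<stdin>", line 4, in <module>
  File "h.py", line 19, in mask
    c,_=cv2.findContours(m,cv2.RETR_EXTERNAL,cv2.CHAIN_APPROX_NONE); return max(c,key=cv2.contourArea)
                                                                            ~~~^^^^^^^^^^^^^^^^^^^^^^^
ValueError: max() iterable argument is empty
```

```bash
python3 -m jog '[[[0.035,-0.705,0,0,1],[0.035,-0.705,0,0,1],[0.035,-0.705,0,0,1],[0.035,-0.705,0,0,1],[0.035,-0.705,0,0,1],[0.035,-0.705,0,0,1],[0.035,-0.705,0,0,1],[0.035,-0.705,0,0,1]]]'
python3 - <<'E'
from h import *
np.set_printoptions(precision=4,suppress=True)
s,t=camera("scene"),camera("top"); cv2.imwrite("pics/s5.png",s); cv2.imwrite("pics/t5.png",t)
c=np.zeros((400,800,3),np.uint8); c[:,:400]=cv2.resize(t[220:400,30:210],(400,400)); c[:,400:]=cv2.resize(s[230:410,420:600],(400,400)); cv2.imwrite("pics/c5.png",c)
print("expect at",proj("top",(.5216,.3227,.1)),proj("top",(.5216,.3227,.042)))
g=mask(t,(12,60,80),(32,255,255),(70,265,145,350)); e=cv2.minEnclosingCircle(g);print(e,plane("top",e[0],.1))
E
```

```text
time: 40.1
ee_pos: [0.4904, -0.2592, 0.2771]
tcp_rot: [-179.1, 0.1, 173.2]
wrist_force: [0.6, 1.0, 0.7]
opening: 0.0857
grasp_force: 0.0
expect at (np.float64(86.51750983838369), np.float64(303.80436781736324)) (np.float64(102.7228475627291), np.float64(305.8167403778095))
((85.5, 303.5), 17.902612686157227) [0.5221 0.3243 0.1   ]
```

View pics/c5.png

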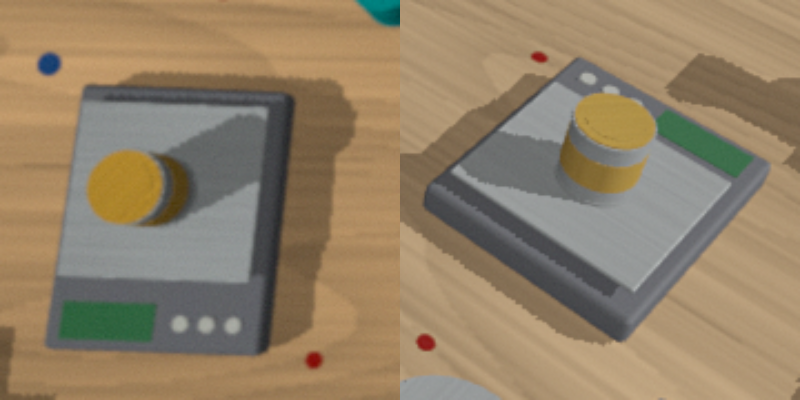

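The gold tin stands upright at (0.522,0.324), about 2 mm from the pan's middle. Next is yellow, to the front card.

```bash
python3 -m jog '[[[0,0,-0.4,0,1],[0,0,-0.8,0,1],[0,0,-0.8,0,1],[0,0,-0.7,0,1],[0,0,-0.3,0,1],[0,0,-0.12,0,1],[0,0,0,0,1]]]' 40
python3 -m jog '[[[0,0,0,0,0.5],[0,0,0,0,0.2],[0,0,0,0,0],[0,0,0,0,0],[0,0,0,0,0],[0,0,0,0,0]]]' 40
python3 -m jog '[[[0,0,0.1,0,0],[0,0,0.5,0,0],[0,0,0.8,0,0],[0,0,0.8,0,0],[0,0,0.8,0,0],[0,0,0.4,0,0],[0,0,0,0,0],[0,0,0,0,0]]]'
```

```text
time: 40.9
ee_pos: [0.4907, -0.2581, 0.1212]
tcp_rot: [-179.1, 0.0, 173.2]
wrist_force: [0.1, -0.6, 0.4]
opening: 0.0853
grasp_force: 0.0
time: 41.5
ee_pos: [0.4907, -0.2587, 0.1212]
tcp_rot: [-179.0, 0.1, 173.2]
wrist_force: [0.9, 0.1, 6.4]
opening: 0.0319
grasp_force: 39.4
time: 42.3
ee_pos: [0.4903, -0.2584, 0.2891]
tcp_rot: [-179.1, -0.1, 173.2]
wrist_force: [0.5, 0.3, -2.9]
opening: 0.0315
grasp_force: 40.5
```

```bash
python3 -m jog '[[[0.135,0.33,0,0,0],[0.26,0.69,0,0,0],[0.26,0.69,0,0,0],[0.26,0.69,0,0,0],[0.26,0.69,0,0,0],[0.26,0.69,0,0,0],[0.26,0.69,0,0,0],[0.135,0.33,0,0,0]]]'
python3 -m jog '[[[0,0,0,0,0],[0,0,-0.4,0,0],[0,0,-0.8,0,0],[0,0,-0.8,0,0],[0,0,-0.6,0,0],[0,0,-0.3,0,0],[0,0,0,0,0],[0,0,0,0,0]]]'
```

```text
time: 43.1
ee_pos: [0.5819, -0.0157, 0.2876]
tcp_rot: [-179.1, -0.2, 173.3]
wrist_force: [0.4, -0.2, -3.6]
opening: 0.032
grasp_force: 40.6
time: 43.9
ee_pos: [0.582, -0.0188, 0.1464]
tcp_rot: [-179.1, 0.1, 173.2]
wrist_force: [-1.0, 0.6, -2.9]
opening: 0.0316
grasp_force: 40.5
```

```bash
python3 -m jog '[[[0,0,-0.15,0,0],[0,0,-0.1,0,0],[0,0,-0.06,0,0],[0,0,0,0,0]]]'
python3 -m jog '[[[0,0,-0.04,0,0],[0,0,0,0,0]]]'
python3 -m jog '[[[0,0,-0.03,0,0],[0,0,0,0,0]]]'
```

```text
time: 44.3
ee_pos: [0.5818, -0.0183, 0.1297]
tcp_rot: [-179.1, 0.0, 173.2]
wrist_force: [-0.4, -0.3, -3.6]
opening: 0.0317
grasp_force: 40.7
time: 44.5
ee_pos: [0.5824, -0.0185, 0.1293]
tcp_rot: [-179.1, 0.2, 173.2]
wrist_force: [-1.4, -0.4, 4.9]
opening: 0.0314
grasp_force: 41.3
time: 44.7
ee_pos: [0.5829, -0.0185, 0.1292]
tcp_rot: [-179.1, 0.3, 173.2]
wrist_force: [-2.0, -1.4, 13.0]
opening: 0.0321
grasp_force: 42.2
```

```bash
python3 -m jog '[[[0,0,0,0,0.7],[0,0,0,0,0.7],[0,0,0,0,0.8],[0,0,0,0,0.8],[0,0,0.6,0,0.8],[0,0,0.8,0,1],[0,0,0.8,0,1],[0,0,0.8,0,1]]]'
python3 -m jog '[[[-0.19,-0.7,0,0,1],[-0.19,-0.7,0,0,1],[-0.19,-0.7,0,0,1],[-0.19,-0.7,0,0,1],[-0.19,-0.7,0,0,1],[-0.19,-0.7,0,0,1],[-0.19,-0.7,0,0,1],[-0.19,-0.7,0,0,1]]]'
python3 -m jog '[[[-0.16,-0.75,0,0,1],[0,0,0,0,1],[0,0,0,0,1],[0,0,-0.4,0,1],[0,0,-0.8,0,1],[0,0,-0.6,0,1],[0,0,0,0,1]]]'
```

```text
time: 45.5
ee_pos: [0.5815, -0.0183, 0.2777]
tcp_rot: [-179.1, -0.0, 173.2]
wrist_force: [1.2, 0.3, 0.7]
opening: 0.0856
grasp_force: 0.0
time: 46.3
ee_pos: [0.5052, -0.2998, 0.2762]
tcp_rot: [-179.1, 0.0, 173.2]
wrist_force: [1.0, 0.6, -1.2]
opening: 0.085
grasp_force: 0.0
time: 47.0
ee_pos: [0.4967, -0.3337, 0.182]
tcp_rot: [-179.3, -0.3, 173.3]
wrist_force: [-0.7, -0.3, 0.2]
opening: 0.0852
grasp_force: 0.0
```

```bash
python3 -m jog '[[[0,0,-0.5,0,1],[0,0,-0.5,0,1],[0,0,-0.33,0,1],[0,0,0,0,1],[0,0,0,0,1]]]' 40
python3 -m jog '[[[0,0,0,0,0.5],[0,0,0,0,0.2],[0,0,0,0,0],[0,0,0,0,0],[0,0,0,0,0],[0,0,0,0,0]]]' 40
python3 -m jog '[[[0,0,0.1,0,0],[0,0,0.5,0,0],[0,0,0.8,0,0],[0,0,0.8,0,0],[0,0,0.8,0,0],[0,0,0.4,0,0],[0,0,0,0,0],[0,0,0,0,0]]]'
```

```text
time: 47.5
ee_pos: [0.4985, -0.3357, 0.1218]
tcp_rot: [-179.0, 0.1, 173.3]
wrist_force: [-0.1, 0.3, 0.3]
opening: 0.0855
grasp_force: 0.0
time: 48.1
ee_pos: [0.4981, -0.3357, 0.1205]
tcp_rot: [-179.1, 0.1, 173.2]
wrist_force: [0.1, 2.4, 5.3]
opening: 0.0319
grasp_force: 39.7
time: 48.9
ee_pos: [0.4978, -0.336, 0.2886]
tcp_rot: [-179.1, -0.0, 173.2]
wrist_force: [-0.7, -0.1, -2.6]
opening: 0.0317
grasp_force: 40.2
```

```bash
python3 -m jog '[[[0.2,0.36,0,0,0],[0.4,0.69,0,0,0],[0.4,0.69,0,0,0],[0.4,0.69,0,0,0],[0.4,0.69,0,0,0],[0.4,0.69,0,0,0],[0.4,0.69,0,0,0],[0.2,0.36,0,0,0]]]'
python3 -m jog '[[[0,0,0,0,0],[0,0,-0.4,0,0],[0,0,-0.8,0,0],[0,0,-0.8,0,0],[0,0,-0.6,0,0],[0,0,-0.3,0,0],[0,0,0,0,0],[0,0,0,0,0]]]'
```

```text
time: 49.7
ee_pos: [0.6385, -0.09, 0.2866]
tcp_rot: [-179.1, -0.2, 173.3]
wrist_force: [0.1, -0.2, -2.3]
opening: 0.0317
grasp_force: 40.4
time: 50.5
ee_pos: [0.6371, -0.0934, 0.1444]
tcp_rot: [-179.1, -0.1, 173.2]
wrist_force: [-0.7, -0.3, -1.4]
opening: 0.0318
grasp_force: 40.3
```

```bash
python3 -m jog '[[[0.02,0,-0.15,0,0],[0,0,-0.1,0,0],[0,0,-0.04,0,0],[0,0,0,0,0]]]'
python3 -m jog '[[[0,0,-0.03,0,0],[0,0,0,0,0]]]'
python3 -m jog '[[[0,0,-0.03,0,0],[0,0,0,0,0]]]'
```

```text
time: 50.9
ee_pos: [0.6387, -0.0928, 0.13]
tcp_rot: [-179.1, -0.0, 173.2]
wrist_force: [0.4, -0.0, -2.2]
opening: 0.0318
grasp_force: 40.3
time: 51.1
ee_pos: [0.6388, -0.0929, 0.1288]
tcp_rot: [-179.1, 0.0, 173.2]
wrist_force: [0.4, -0.2, -1.9]
opening: 0.0316
grasp_force: 40.3
time: 51.3
ee_pos: [0.6393, -0.0928, 0.1285]
tcp_rot: [-179.1, 0.1, 173.2]
wrist_force: [-0.4, 0.7, 4.5]
opening: 0.0313
grasp_force: 40.8
```

```bash
python3 -m jog '[[[0,0,0,0,0.7],[0,0,0,0,0.7],[0,0,0,0,0.8],[0,0,0,0,0.8],[0,0,0.6,0,0.8],[0,0,0.8,0,1],[0,0,0.8,0,1],[0,0,0.8,0,1]]]'
python3 -m jog '[[[-0.29,-0.71,0,0,1],[-0.29,-0.71,0,0,1],[-0.29,-0.71,0,0,1],[-0.29,-0.71,0,0,1],[-0.29,-0.71,0,0,1],[-0.29,-0.71,0,0,1],[-0.29,-0.71,0,0,1],[-0.29,-0.71,0,0,1]]]'
python3 -m jog '[[[-0.32,-0.7,0,0,1],[0,0,0,0,1],[0,0,0,0,1],[0,0,-0.4,0,1],[0,0,-0.8,0,1],[0,0,-0.6,0,1],[0,0,0,0,1],[0,0,0,0,1]]]'
```

```text
time: 52.1
ee_pos: [0.6385, -0.0928, 0.2789]
tcp_rot: [-179.1, 0.0, 173.2]
wrist_force: [0.4, -0.1, 0.5]
opening: 0.0853
grasp_force: 0.0
time: 52.9
ee_pos: [0.522, -0.3783, 0.2773]
tcp_rot: [-179.1, 0.0, 173.2]
wrist_force: [0.7, 0.7, 0.4]
opening: 0.086
grasp_force: 0.0
time: 53.7
ee_pos: [0.5072, -0.4109, 0.1882]
tcp_rot: [-179.1, 0.0, 173.3]
wrist_force: [-0.6, 1.0, -0.1]
opening: 0.0853
grasp_force: 0.0
```

```bash
python3 -m jog '[[[0,-0.02,-0.5,0,1],[0,0,-0.5,0,1],[0,0,-0.38,0,1],[0,0,0,0,1],[0,0,0,0,1]]]' 40
python3 -m jog '[[[0,0,0,0,0.5],[0,0,0,0,0.2],[0,0,0,0,0],[0,0,0,0,0],[0,0,0,0,0],[0,0,0,0,0]]]' 40
python3 -m jog '[[[0,0,0.1,0,0],[0,0,0.5,0,0],[0,0,0.8,0,0],[0,0,0.8,0,0],[0,0,0.8,0,0],[0,0,0.4,0,0],[0,0,0,0,0],[0,0,0,0,0]]]'
```

```text
time: 54.2
ee_pos: [0.5076, -0.4131, 0.1208]
tcp_rot: [-179.0, 0.1, 173.2]
wrist_force: [0.0, 0.1, 0.8]
opening: 0.0852
grasp_force: 0.0
time: 54.8
ee_pos: [0.507, -0.4131, 0.1191]
tcp_rot: [-179.0, 0.1, 173.2]
wrist_force: [-1.3, 0.0, 5.7]
opening: 0.0318
grasp_force: 39.6
time: 55.6
ee_pos: [0.5069, -0.4129, 0.2869]
tcp_rot: [-179.1, -0.1, 173.2]
wrist_force: [0.5, 0.5, -3.6]
opening: 0.0314
grasp_force: 40.5
```

```bash
python3 -m jog '[[[0.145,0.415,0.2,0,0],[0.265,0.82,0.2,0,0],[0.265,0.82,0,0,0],[0.265,0.82,0,0,0],[0.265,0.82,0,0,0],[0.265,0.82,0,0,0],[0.265,0.82,0,0,0],[0.265,0.82,0,0,0]]]'
python3 -m jog '[[[0.265,0.82,0,0,0],[0.265,0.82,0,0,0],[0.265,0.82,0,0,0],[0.145,0.415,0,0,0],[0,0,0,0,0],[0,0,0,0,0],[0,0,0,0,0]]]'
```

```text
time: 56.4
ee_pos: [0.6066, -0.1033, 0.3057]
tcp_rot: [-179.1, -0.2, 173.2]
wrist_force: [0.3, -0.1, -3.4]
opening: 0.0317
grasp_force: 40.6
time: 57.1
ee_pos: [0.6534, 0.0377, 0.3073]
tcp_rot: [-179.0, -0.1, 173.2]
wrist_force: [0.5, 0.7, -2.7]
opening: 0.0316
grasp_force: 40.7
```

```bash
python3 -m jog '[[[0,0.02,-0.4,0,0],[0,0,-0.8,0,0],[0,0,-0.8,0,0],[0,0,-0.8,0,0],[0,0,-0.4,0,0],[0,0,-0.2,0,0],[0,0,0,0,0],[0,0,0,0,0]]]'
python3 -m jog '[[[0,0,-0.1,0,0],[0,0,-0.05,0,0],[0,0,0,0,0]]]'
python3 -m jog '[[[0,0,-0.03,0,0],[0,0,0,0,0]]]'
```

```text
time: 57.9
ee_pos: [0.6542, 0.0391, 0.1398]
tcp_rot: [-179.1, 0.1, 173.2]
wrist_force: [-1.4, -0.1, -2.3]
opening: 0.0319
grasp_force: 40.5
time: 58.2
ee_pos: [0.6539, 0.0397, 0.1308]
tcp_rot: [-179.1, 0.0, 173.2]
wrist_force: [-0.4, 0.2, -3.3]
opening: 0.0321
grasp_force: 40.6
time: 58.4
ee_pos: [0.6538, 0.0397, 0.1292]
tcp_rot: [-179.1, 0.0, 173.2]
wrist_force: [0.1, 0.1, -2.7]
opening: 0.0315
grasp_force: 40.6
```

```bash
python3 -m jog '[[[0,0,-0.04,0,0],[0,0,0,0,0]]]'
python3 -m jog '[[[0,0,-0.03,0,0],[0,0,0,0,0]]]'
```

```text
time: 58.6
ee_pos: [0.6539, 0.0396, 0.1273]
tcp_rot: [-179.1, 0.0, 173.2]
wrist_force: [-0.3, 0.5, -2.7]
opening: 0.0318
grasp_force: 40.8
time: 58.8
ee_pos: [0.6542, 0.0396, 0.1272]
tcp_rot: [-179.1, 0.1, 173.2]
wrist_force: [-0.9, 0.1, 6.3]
opening: 0.032
grasp_force: 41.5
```

Contact. I'll release, retreat to the drip side and verify.

```bash
python3 -m jog '[[[0,0,0,0,0.7],[0,0,0,0,0.7],[0,0,0,0,0.8],[0,0,0,0,0.8],[0,0,0.6,0,0.8],[0,0,0.8,0,1],[0,0,0.8,0,1],[0,0,0.8,0,1]]]'
python3 -m jog '[[[-0.7,-0.6,0.1,0,1],[-0.7,-0.6,0.1,0,1],[-0.7,-0.6,0,0,1],[-0.7,-0.6,0,0,1],[-0.7,-0.6,0,0,1],[-0.7,-0.6,0,0,1],[-0.7,-0.6,0,0,1],[-0.7,-0.6,0,0,1]]]'
python3 -m jog '[[[0,-0.6,0,0,1],[0,-0.6,0,0,1],[0,-0.6,0,0,1],[0,0,0,0,1],[0,0,0,0,1]]]'
python3 - <<'E'
from h import *
np.set_printoptions(precision=4,suppress=True)
s,t=camera("scene"),camera("top"); cv2.imwrite("pics/s6.png",s); cv2.imwrite("pics/t6.png",t)
for k,X in(("red",(.6384,-.0926,.152)),("yellow",(.582,-.0185,.152)),("blue",(.6538,.0388,.152))):
    a,b=dot(s,proj("scene",X)),dot(t,proj("top",X)); print(k,*tri(a,b))
c=t.copy(); c[:190,440:]=s[90:280,160:360]; cv2.imwrite("pics/c6.png",c)
E
```

```text
time: 59.6
ee_pos: [0.6535, 0.0396, 0.2774]
tcp_rot: [-179.1, 0.0, 173.2]
wrist_force: [0.0, 1.0, 0.3]
opening: 0.0856
grasp_force: 0.0
time: 60.4
ee_pos: [0.3722, -0.2011, 0.2859]
tcp_rot: [-179.1, 0.0, 173.3]
wrist_force: [1.1, -0.6, -1.2]
opening: 0.0854
grasp_force: 0.0
time: 60.9
ee_pos: [0.3736, -0.2906, 0.2856]
tcp_rot: [-179.1, -0.0, 173.1]
wrist_force: [-0.2, 1.2, 0.6]
opening: 0.0855
grasp_force: 0.0
red [ 0.6401 -0.0904  0.1514] 0.0013676095954929099
yellow [ 0.5815 -0.019   0.1518] 0.0006141566383535023
blue [0.6504 0.0398 0.1516] 0.0011378314915852525
```

View pics/c6.png

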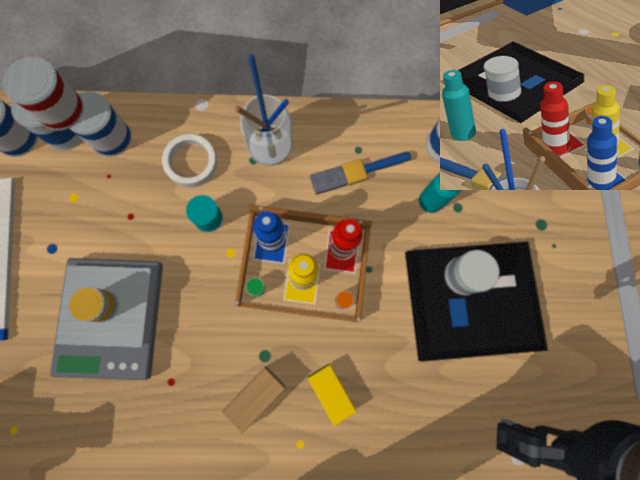

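Each bottle stands upright on its own card: blue (268,224), yellow (302,268) and red (346,236), all within about 4 mm of the spots. The gold tin is on the pan at (87,304), the white tin is unmoved at (472,272), and the gripper is clear. Handing in.

```bash
python3 -c "
from workcell import ticket
print(ticket.job_done())"
```

```text
the job is handed in; nothing more can be done
None
```

The job is handed in: in the last picture the gold tin was about 2 mm from the scale pan's middle, each bottle was upright within about 4 mm of the spot on its own colour's card, and the white tin was where it started. Along the way there were two slips, both corrected: an off-centre first grip moved blue 4 mm, and setting it on the drip tray's wall read 116 N at the wrist (limit 120 N). The handover call returned no verdict.

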